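# Dial the sifter jar wide open and shake the valve balls into the glass bowl

## Robot

A 7-joint arm with a two-finger parallel gripper is mounted at the origin on the work surface. World frame = base frame: x ahead of the robot, y to its left, z up, the work surface at z = 0. Lengths are in m, angles in rad, forces in N, time in s.
With the tool pointing down it reaches from about 0.4 to 0.75 m from the base axis. Payload 19.5 kg.
Tool frame: the origin (TCP) lies at the very end of the fingers, on their centre line; the grasp point (between the pads) lies 19 mm behind it (robot.grip_point_offset is the distance from the TCP to the grasp point, in m); z points along the fingers, y is the line along which they close (so a half turn about z gives the same grasp; the last joint's range is limited). The gripper opens to 85 mm and grips with 20 to 120 N. Pads are 22 mm wide; open, the fingers measure 114 mm over their backs; the gripper's body (76 mm by 85 mm) begins 54 mm behind the grasp point. The pads swing forward as they close: fully open they stand 13 mm farther back than shut.
Start: joints at [-1.243, 0.707, -0.028, 1.485, 0.022, 0.951, -0.075], TCP at [0.208, 0.536, 0.231] pointing down, gripper open.
Joint ranges: [-2.71, 2.71], [-0.32, 2.16], [-1.57, 1.52], [0, 2.45], [-1.46, 4.6], [0, 2.02], [-2.83, 2.83]. Speed limits (rad/s): [1.89, 1.89, 2.57, 2.57, 3.01, 3.01, 3.01].

## Interface

Orientations are given as a unit quaternion [w, x, y, z].
In Python, from workcell import robot gives the robot as it stands.
- The arm moves only by the tool play_rows, never from a script. Its argument "increments" is text: rows parted by semicolons, each of 7 numbers parted by spaces: the opening in per cent of the stroke, from 0 (shut) to 100 (fully open), then the shift along the world's x, y, z in mm, then the turn, a rotation vector about the world's x, y, z in rad. A call has 1 to 10 rows; each row shifts and turns the commanded pose from where the row before left it; what a row does not reach is not made up. A row lasts 1/8 s, in which the tool goes at most 62.5 mm and 10.7 degrees, less where a joint would pass 70% of its speed; a pose out of reach is approached as far as the arm can. A call with a gripper value outside its range is refused whole. The fingers move at their own pace and stop on an object; "squeeze" is the grip in N (left out, the last holds). Time passes only in rows, so rows that do not move let the fingers close. It gives the time, the measured TCP pose, the force, the opening and the grip force at its end, in the units of the state.
- robot.read_state(): the state, without advancing time (a new reading comes with each control period).
- robot.capture(name): name is "scene" or "top" or "wrist"; returns the picture (384x512x3 uint8, blue, green, red); there is no depth.
- robot.calibration(name): a dict with "K" (3x3 intrinsics, pixels), "world_from_camera" (4x4, takes a point from camera to world coordinates). Camera axes: x right, y down, z forward; pixel columns grow to the right and rows downward; lengths in m; the calibration is good to about 2 mm. A picture is of the moment at which its call begins: read the wrist's pose just before it. calibration takes no time and is no camera call; for the wrist camera it gives the pose at the moment of the call.
- robot.finish_job(): hands the job in; it is judged then, once.
The state is a dict: "t": time; "joint_pos": joint angles; "qd": joint speeds; "joint_efforts": joint torques, N m; "eef_pos": TCP position; "eef_rot": TCP orientation; "wrist_force": force on the tool from outside, world axes, zero at the start; "moment": the same for the moment, N m; "opening": opening from 0.0 (shut) to 1.0 (fully open); "grasp_force": force on a finger pad.
Only numpy, scipy, OpenCV 4.12 (cv2) and the standard library are available. Lean on these libraries where they do the work, as an engineer would, in place of code of your own. Each camera call takes 0.05 s, during which the arm holds its last target. There are 200 camera calls.

## Task

Turn the dial lid of the clear jar all the way round to its largest opening while the jar lies in its rest, then pick the jar up, tip it over the glass bowl and shake out all three steel balls into the bowl. Put the jar back lying in its rest and let go; leave the bowl, the kadai lid and the spare parts in the organiser where they are.

Things in the scene. Friction and masses are not known exactly. Their poses are not given: they have to be found in the camera images.
- jar: clear square canister lying on its side in the rest (about 350 g); 120 mm long (x -60 to +60), 50 mm wide (y), 56 mm tall (z 0 to 56). Origin at the centre of its underside; x along its length, lid end at -x; its axes start along the rest's. At the lid end a white plate has one outlet, 25 mm wide, z 12 to 37 mm; in front of it turns the orange dial.
- jar_grip (a point): middle of the jar, 30 mm above its underside: take it here from above by the two flat sides (y +-25 mm), which the rest leaves free from x -30 to +30. Inside, the floor of a chute 25 mm wide slopes down by 5 degrees from lid to back, so the balls lie at the back while the jar is level; tipped lid-down by 35 to 50 degrees they roll out; shake if one sticks.
- dial (a joint): angle of the orange dial (disc of radius 44 mm in the jar's plane x = -66 mm, axis along jar x at y 0, z 51 mm). Before the outlet stands its small opening (5 mm) at 0, medium (9 mm) at 0.75, large (22 mm) at 1.5, the end stop; it starts below 0.9. Grows counter-clockwise as seen facing the lid: the tab on top moves to the jar's +y. Friction (0.04 N m) holds it. Balls pass the large one only.
- dial_tab (a point): point in the dial's red tab, 60 mm from the dial's axis, 72 mm lid-wards of the jar's origin. Tab: 10 mm wide, jar x -64 to -80 mm, 43 to 65 mm from the axis; leans 0.45 rad to jar -y at dial 0, upright at 0.45, leans 1.05 rad to +y at 1.5; push it sideways from above with closed fingers. Behind it a white arch (radius 53 mm) bears three blue dots, small to large, that it points at.
- jar_outlet (a point): lower lip of the outlet at the dial's front face, 68 mm lid-wards of the jar's origin and 12.5 mm above its underside; the disc's lowest edge is 5.5 mm lower. The balls leave here.
- rest: clear acrylic cradle fixed to the shelf, 124 mm long (x), 70 mm wide; origin at the centre of its underside. Floor 5 mm thick; the jar lies on it with 2 mm play each side in y between four posts (x +-36 to 56 mm), straight to 25 mm above the shelf, then flaring out to 36 mm as lead-in. Back stop 22 mm tall at x +64 mm. The jar's lid end overhangs the open -x end.
- rest_floor (a point): point on the rest's floor, 5 mm above its origin, where the jar's origin lies when it is home.
- bowl: clear glass bowl, 450 g, loose; rim radius 75 mm, 55 mm tall, wall 4 mm, round foot of radius 34 mm; origin at the centre of its underside.
- bowl_rim (a point): centre of the bowl's mouth, at rim height, 55 mm above its origin.
- ball1_center (a point): centre of a steel ball, 14 mm in diameter, 12 g, at the start inside the back end of the jar.
- ball2_center (a point): centre of a steel ball, 14 mm in diameter, 12 g, at the start inside the back end of the jar.
- ball3_center (a point): centre of a steel ball, 14 mm in diameter, 12 g, at the start inside the back end of the jar.
- organiser: clear acrylic organiser with two tiers, 160 by 180 mm, 75 mm tall, fixed; origin at the centre of its underside. Holds spare parts: leave alone.
- gasket: dark rubber-like ring, 64 mm across, 6 mm thick, in the organiser's lower tier; origin at its underside. Leave alone.
- weight: steel regulator weight, 32 mm across, 48 mm tall, in the lower tier; origin at its underside. Leave alone.
- valve: brass safety valve, 28 mm across, 32 mm tall, on the upper tier; origin at its underside. Leave alone.
- kadai_lid: round steel lid, 196 mm across, 50 mm tall with its knob, lying on the shelf; origin at its underside. Leave alone.
Things that resemble listed ones, but are neither listed nor needed, are in the scene too. What is shaped like the rest but red is not meant. What is shaped like the bowl but yellow is not meant.

How it is judged:
By the outcome, as a careful person would: the job done as asked, in the order asked, and still so for the second after the job is handed in, with the robot touching nothing.
It also fails if it takes over 61 s, if anything falls off the work surface, if the arm or the gripper's body presses on something with over 40 N, if the wrist force passes 120 N, or if a joint passes its speed limit or range.

## Working session

There is one attempt and no reset: what is moved stays moved. The work goes in short steps, Python scripts to look and compute and a tool call to move; the robot and the scene stay as the last step left them, time stands still between calls to the robot, and variables do not carry over. Pictures are saved under pics/ and viewed, at most 10 in all, crops included, and the job is handed in when it is done.

Besides the shell and the picture viewer there is one more tool, called after ">>>" in YAML: its name, and indented under it one key for each argument. play_rows: Moves the arm, as the interface text tells. Its arguments: {"type":"object","properties":{"increments":{"type":"string"},"squeeze":{"type":"number"}},"required":["increments"]}

```bash
mkdir -p pics; ls; python3 - <<'E'
from workcell import robot
import cv2,numpy as np
for n in("scene","top"):
    im=robot.capture(n);cv2.imwrite(f"pics/{n}0.png",im)
    c=robot.calibration(n);print(n,np.round(c["K"],1).tolist(),np.round(c["world_from_camera"],3).tolist())
s=robot.read_state();print({k:np.round(v,3).tolist() for k,v in s.items()})
E
```

```text
pics
scene [[348.3, 0.0, 251.0], [0.0, 348.3, 189.6], [0.0, 0.0, 1.0]] [[-0.63, 0.655, -0.417, 0.903], [0.776, 0.535, -0.334, 0.306], [0.004, -0.534, -0.846, 0.847], [0.0, 0.0, 0.0, 1.0]]
top [[444.4, 0.0, 249.4], [0.0, 444.4, 200.6], [0.0, 0.0, 1.0]] [[-0.009, -0.999, 0.048, 0.488], [-1.0, 0.01, 0.014, -0.022], [-0.015, -0.048, -0.999, 1.298], [0.0, 0.0, 0.0, 1.0]]
{'t': 0.1, 'joint_pos': [-1.243, 0.707, -0.028, 1.485, 0.022, 0.951, -0.076], 'qd': [-0.0, -0.001, -0.001, -0.001, -0.001, 0.001, -0.0], 'joint_efforts': [0.002, -88.427, 1.236, -23.645, 0.017, 0.005, -0.0], 'eef_pos': [0.208, 0.536, 0.231], 'eef_rot': [-0.0, 0.184, 0.983, -0.0], 'wrist_force': [-0.245, -0.013, -0.661], 'moment': [-0.003, -0.015, -0.053], 'grasp_force': 0.0, 'opening': 0.999}
```

View pics/scene0.png

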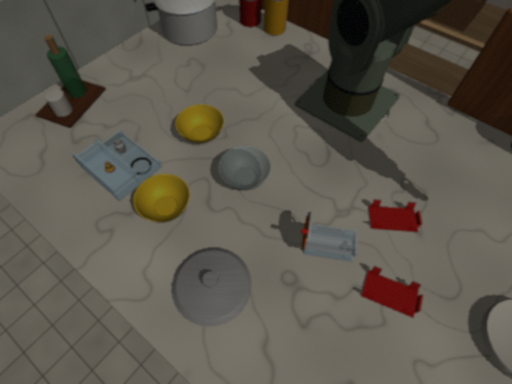

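View pics/top0.png

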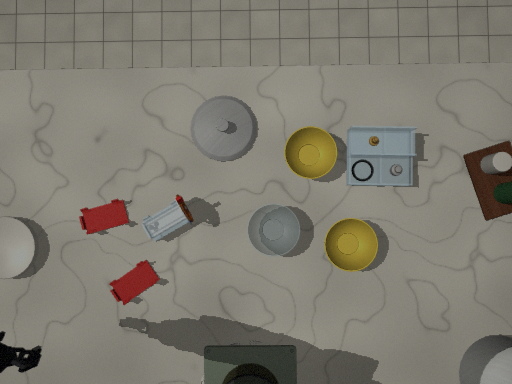

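The jar lies in the clear rest at top pixel (167,219), with its lid at about (184,208). The look-alikes are the red rests at (105,216) and (134,282). The clear bowl is at (274,230), and the yellow decoys are at (311,153) and (352,245). I'll check this choice in a close crop.

```bash
python3 - <<'E'
import cv2,numpy as np
a=cv2.imread("pics/top0.png")[185:255,130:215];b=cv2.imread("pics/scene0.png")[205:270,290:368]
a=cv2.resize(a,(400,329),interpolation=cv2.INTER_CUBIC);b=cv2.resize(b,(395,329),interpolation=cv2.INTER_CUBIC)
cv2.imwrite("pics/crop1.png",np.hstack([a,b]))
E
```

```text
(no output)
```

View pics/crop1.png

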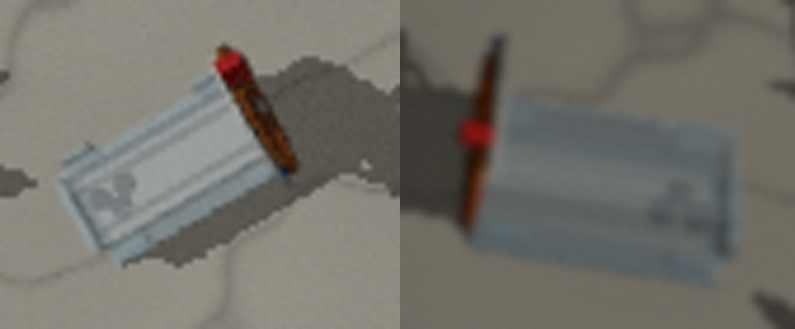

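```bash
cat > h.py <<'E'
from workcell import robot
import cv2,numpy as np
from scipy.spatial.transform import Rotation as R
def cast(c,uv,z):
    T=c["world_from_camera"];d=T[:3,:3]@np.linalg.solve(c["K"],[*uv,1.]);o=T[:3,3]
    return o+d*(z-o[2])/d[2]
def proj(c,P):
    T=c["world_from_camera"];p=c["K"]@(T[:3,:3].T@(np.asarray(P,float)-T[:3,3]));return p[:2]/p[2]
def tri(c1,u1,c2,u2):
    A=[];b=[]
    for c,u in((c1,u1),(c2,u2)):
        T=c["world_from_camera"];d=T[:3,:3]@np.linalg.solve(c["K"],[*u,1.]);d/=np.linalg.norm(d)
        M=np.eye(3)-np.outer(d,d);A.append(M);b.append(M@T[:3,3])
    return np.linalg.lstsq(np.vstack(A),np.hstack(b),rcond=None)[0]
E
python3 - <<'E'
from h import *
im=cv2.imread("pics/top0.png");c=robot.calibration("top");s=robot.calibration("scene")
k=lambda u,v:(130+u/4.706,185+v/4.7); ks=lambda u,v:(290+(u-400)/5.064,205+v/5.06)
a=cast(c,k(222,48),.056);b=cast(c,k(293,172),.056);print("dial ends",a,b,np.linalg.norm(a-b),(a+b)/2)
print("tab",tri(c,k(232,66),s,ks(477,133)))
for p in((66,180),(100,245)):print("back",cast(c,k(*p),.061))
n=np.array([a[1]-b[1],-(a[0]-b[0])]);n/=np.linalg.norm(n);print("normal",n)
hsv=cv2.cvtColor(im,cv2.COLOR_BGR2HSV);print(hsv[230,260],hsv[230,240])
for p in((249,230),(300,230),(274,205),(274,256)):print("rim",cast(c,p,.055))
E
```

```text
dial ends [0.56438249 0.19781507 0.056     ] [0.49005664 0.15559411 0.056     ] 0.08548065150693968 [0.52721957 0.17670459 0.056     ]
tab [0.54993536 0.18387263 0.10965239]
back [0.48649715 0.28970069 0.061     ]
back [0.44785819 0.26941283 0.061     ]
normal [ 0.4939242  -0.86950496]
[ 60   8 101] [ 25  22 141]
rim [ 0.46522279 -0.00287643  0.055     ]
rim [ 0.46400441 -0.14499664  0.055     ]
rim [ 0.5343883  -0.07340483  0.055     ]
rim [ 0.39246816 -0.07177355  0.055     ]
```

>>> play_rows:
  increments: "0 30 -33 3 0 0 -0.068;0 30 -33 3 0 0 -0.068;0 30 -33 3 0 0 -0.068;0 30 -33 3 0 0 -0.068;0 30 -33 3 0 0 -0.068;0 30 -33 3 0 0 -0.068;0 30 -33 3 0 0 -0.068;0 30 -33 3 0 0 -0.068;0 30 -33 3 0 0 -0.068;0 30 -33 3 0 0 -0.068"

```text
t: 1.35
eef_pos: [0.5086, 0.2049, 0.2612]
eef_rot: [-0.0, 0.502, 0.865, -0.0]
wrist_force: [-0.3, 0.0, -0.7]
opening: 0.004
grasp_force: 0.0
```

```bash
python3 - <<'E'
from h import *
s=robot.read_state();c=robot.calibration("wrist");im=robot.capture("wrist");cv2.imwrite("pics/w1.png",im)
np.savez("w1.npz",**c)
print(s["t"],s["eef_pos"],R.from_quat(np.roll(s["eef_rot"],-1)).as_matrix().round(3).tolist(),np.round(s["joint_pos"],2),s["opening"],s["wrist_force"])
print(c["world_from_camera"].round(3).tolist(),c["K"].round(1).tolist())
cv2.imwrite("pics/w1b.png",cv2.resize(im,(768,576)))
E
```

```text
1.35 [0.50855581 0.20493098 0.26121767] [[-0.496, 0.868, -0.0], [0.868, 0.496, -0.0], [0.0, -0.0, -1.0]] [-0.5   0.64  0.12  1.54 -0.08  0.97  0.16] 0.00435965943652544 [-0.28864596  0.03414583 -0.69703246]
[[0.868, 0.472, 0.152, 0.47], [0.496, -0.827, -0.267, 0.272], [0.0, 0.307, -0.952, 0.405], [0.0, 0.0, 0.0, 1.0]] [[298.0, 0.0, 255.3], [0.0, 298.0, 193.1], [0.0, 0.0, 1.0]]
```

View pics/w1b.png

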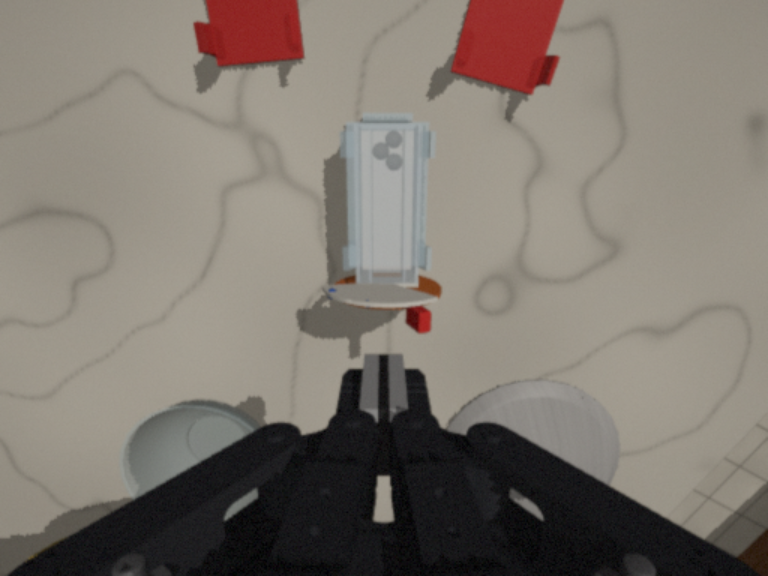

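```bash
python3 - <<'E'
from h import *
c=dict(np.load("w1.npz"));T=c["world_from_camera"]
im=cv2.imread("pics/w1.png");hsv=cv2.cvtColor(im,cv2.COLOR_BGR2HSV)
f=lambda u,v:(u/1.5,v/1.5)
X=np.array([-.494,.8695,0]);Y=np.array([-.8695,-.494,0]);O=np.array([.4946,.234,.005])
J=lambda p:np.round([(p-O)@X*1e3,(p-O)@Y*1e3,(p[2]-.005)*1e3],1)
for n,p,z in(("backL",(351,122),.061),("backR",(427,122),.061),("frontL",(357,283),.061),("frontR",(417,283),.061),("stopL",(362,116),.022),("stopR",(411,116),.022),
 ("postLo",(341,140),.036),("postRo",(433,140),.036),("postLo2",(343,258),.036),("postRo2",(430,258),.036),("dialL",(325,288),.056),("dialR",(441,290),.056),("archtop",(383,307),.109),("tab",(420,322),.107)):
    print(n,J(cast(c,f(*p),z)))
# red tab
m=cv2.inRange(hsv,(0,150,80),(6,255,255))|cv2.inRange(hsv,(174,150,80),(180,255,255))
m[:150]=0;m[250:]=0;ys,xs=np.nonzero(m);print("redtab",xs.min(),xs.max(),ys.min(),ys.max(),xs.mean(),ys.mean())
for dz in(.095,.11,.115):print(J(cast(c,(xs.mean(),ys.mean()),dz)))
# bowl ellipse in top
t=cv2.imread("pics/top0.png")
E
```

```text
backL [61.4 26.  56. ]
backR [ 61.5 -28.8  56. ]
frontL [-60.   23.5  56. ]
frontR [-59.9 -24.7  56. ]
stopL [67.7 19.7 17. ]
stopR [ 67.8 -19.5  17. ]
postLo [49.3 35.7 31. ]
postRo [ 49.5 -36.3  31. ]
postLo2 [-45.5  36.6  31. ]
postRo2 [-45.4 -37.2  31. ]
dialL [-65.9  50.1  51. ]
dialR [-67.4 -45.   51. ]
archtop [-63.    2.6 104. ]
tab [-75.1 -23.9 102. ]
redtab 271 286 204 221 280.18888888888887 212.41666666666666
[-77.2 -25.1  90. ]
[-71.3 -23.8 105. ]
[-69.3 -23.3 110. ]
```

Closer view: the jar lies straight in its rest and my jar frame agrees to about 1 mm. The red tab at (280,212) puts the dial at about 0.04. Next I go to the tab's -y side with the fingers shut.

>>> play_rows:
  increments: "0 20 -4 -15 0 0 0;0 20 -4 -15 0 0 0;0 20 -4 -15 0 0 0;0 20 -4 -15 0 0 0;0 0 0 -25 0 0 0;0 0 0 -25 0 0 0;0 0 0 -25 0 0 0;0 0 0 -25 0 0 0"

```text
t: 2.4
eef_pos: [0.5876, 0.1902, 0.1002]
eef_rot: [-0.0, 0.501, 0.865, -0.0]
wrist_force: [0.6, 0.1, 0.3]
opening: -0.001
grasp_force: 0.0
```

>>> play_rows:
  increments: "0 -7 -4 0 0 0 0;0 -7 -4 0 0 0 0;0 -7 -4 0 0 0 0;0 -7 -4 0 0 0 0;0 -7 -4 0 0 0 0;0 0 0 0 0 0 0"

```text
t: 3.15
eef_pos: [0.5524, 0.1698, 0.1014]
eef_rot: [-0.0, 0.501, 0.865, -0.0]
wrist_force: [-0.0, 0.4, 0.6]
opening: -0.001
grasp_force: 0.0
```

```bash
python3 - <<'E'
from h import *
s=robot.read_state();print(s["t"],s["eef_pos"],s["wrist_force"])
X=np.array([-.494,.8695,0]);Y=np.array([-.8695,-.494,0]);O=np.array([.4946,.234,.005]);p=s["eef_pos"]-O;print(p@X,p@Y)
im=robot.capture("wrist");c=robot.calibration("wrist");np.savez("w2.npz",**c)
cv2.imwrite("pics/w2.png",np.vstack([cv2.resize(im[130:330,130:390],(780,600))]))
E
```

```text
3.15 [0.55240357 0.16983496 0.10143504] [-0.00911295  0.44069662  0.63035077]
-0.08434646682087833 -0.01856267035086814
```

View pics/w2.png

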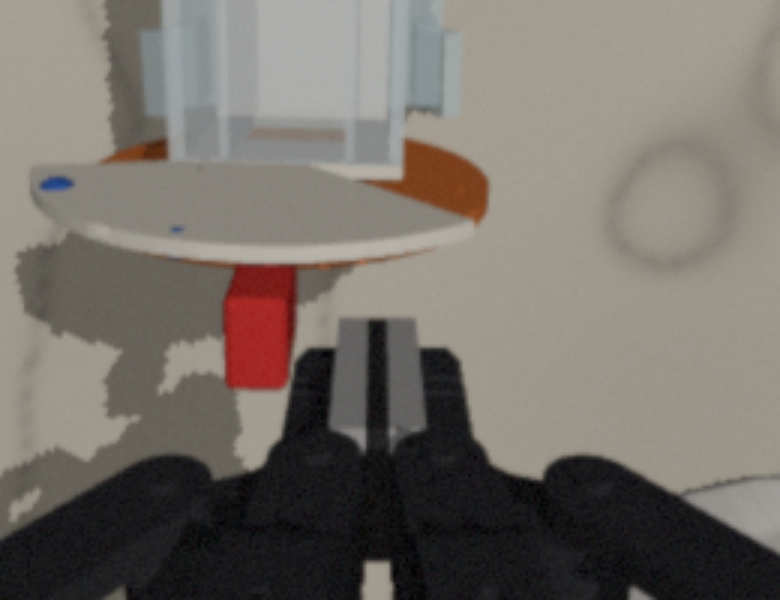

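The tab is riding ahead of the finger edge and now stands upright at about (260,330) in the crop. I continue along the arc.

>>> play_rows:
  increments: "0 -7 -4 0 0 0 0;0 -7 -4 0 0 0 0;0 -7 -4 -1 0 0 0;0 -7 -4 -2 0 0 0;0 -5 -3 -4 0 0 0;0 -5 -3 -5 0 0 0;0 0 0 0 0 0 0"

```text
t: 4.08
eef_pos: [0.5143, 0.1478, 0.0888]
eef_rot: [-0.0, 0.501, 0.865, -0.0]
wrist_force: [0.5, 0.1, 0.0]
opening: -0.0
grasp_force: 0.0
```

>>> play_rows:
  increments: "0 -2 -1 -2 0 0 0;0 0 0 0 0 0 0"

```text
t: 4.32
eef_pos: [0.5128, 0.1471, 0.0872]
eef_rot: [-0.0, 0.501, 0.865, -0.0]
wrist_force: [0.6, -0.2, -0.2]
opening: 0.003
grasp_force: 0.1
```

>>> play_rows:
  increments: "0 -2 -1 -3 0 0 0;0 0 0 0 0 0 0"

```text
t: 4.58
eef_pos: [0.5106, 0.146, 0.0841]
eef_rot: [-0.0, 0.501, 0.865, -0.0]
wrist_force: [0.7, 0.2, 0.7]
opening: 0.0
grasp_force: 0.1
```

>>> play_rows:
  increments: "0 -2 -1 -3 0 0 0;0 0 0 0 0 0 0"

```text
t: 4.82
eef_pos: [0.5088, 0.145, 0.0812]
eef_rot: [0.0, 0.501, 0.865, -0.0]
wrist_force: [0.8, -1.6, 4.2]
opening: 0.004
grasp_force: 1.9
```

>>> play_rows:
  increments: "0 -1 -1 -3 0 0 0;0 0 0 0 0 0 0"

```text
t: 5.08
eef_pos: [0.508, 0.1441, 0.0782]
eef_rot: [0.0, 0.501, 0.865, 0.0]
wrist_force: [2.3, 0.5, -0.5]
opening: 0.002
grasp_force: 0.8
```

```bash
python3 - <<'E'
from h import *
s=robot.read_state();print(s["t"],s["eef_pos"],s["wrist_force"])
im=robot.capture("wrist");c=robot.calibration("wrist");np.savez("w3.npz",**c)
cv2.imwrite("pics/w3.png",cv2.resize(im[110:330,110:390],(764,600)))
E
```

```text
5.075 [0.50798127 0.14406448 0.0782186 ] [ 2.28780741  0.54121662 -0.54102766]
```

View pics/w3.png

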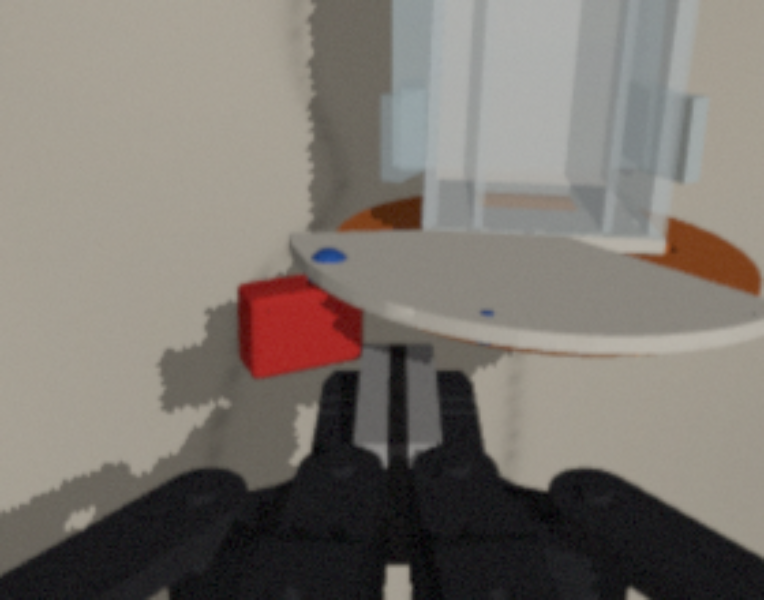

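The tab at (300,325) in the crop now lies beside the large dot at (330,257), and I felt a 4 N stop. I check the angle numerically.

```bash
python3 - <<'E'
from h import *
c=dict(np.load("w3.npz"))
X=np.array([-.494,.8695,0]);Y=np.array([-.8695,-.494,0]);O=np.array([.4946,.234,.005])
for th in(.85,.95,1.05):
  s,k=np.sin(th),np.cos(th)
  for r,n,x in((65,-5,-80),(65,5,-80),(65,-5,-64),(65,5,-64),(43,-5,-80)):
    P=O+(x*X+(r*s+n*k)*Y+np.array([0,0,51+r*k-n*s]))*[1e-3]*3 if 0 else O+1e-3*(x*X+(r*s+n*k)*Y+np.array([0,0,51+r*k-n*s]))
    u=proj(c,P);print(th,r,n,x,((u-110)*2.728).round(0))
E
```

```text
0.85 65 -5 -80 [323. 422.]
0.85 65 5 -80 [289. 399.]
0.85 65 -5 -64 [321. 334.]
0.85 65 5 -64 [286. 315.]
0.85 43 -5 -80 [420. 380.]
0.95 65 -5 -80 [300. 407.]
0.95 65 5 -80 [273. 383.]
0.95 65 -5 -64 [297. 322.]
0.95 65 5 -64 [269. 302.]
0.95 43 -5 -80 [403. 372.]
1.05 65 -5 -80 [281. 392.]
1.05 65 5 -80 [261. 368.]
1.05 65 -5 -64 [278. 309.]
1.05 65 5 -64 [257. 290.]
1.05 43 -5 -80 [388. 363.]
```

The dial sits at its end stop (tab angle at or beyond the predicted 1.05). Now I retreat, open, and go over the jar.

>>> play_rows:
  increments: "0 12 7 10 0 0 0;0 0 0 45 0 0 0;0 0 0 45 0 0 0;100 -12 40 0 0 0 0;100 -14 43 0 0 0 0;100 0 0 0 0 0 0"

```text
t: 5.88
eef_pos: [0.4922, 0.2374, 0.1781]
eef_rot: [-0.001, 0.499, 0.867, 0.0]
wrist_force: [0.5, -0.7, -0.1]
opening: 0.638
grasp_force: 0.0
```

```bash
python3 - <<'E'
from h import *
s=robot.read_state();print(s["t"],s["eef_pos"],s["wrist_force"])
im=robot.capture("wrist");c=robot.calibration("wrist");np.savez("w4.npz",**c)
cv2.imwrite("pics/w4.png",cv2.resize(im,(768,576)))
E
```

```text
5.875 [0.4922003  0.23735748 0.17808911] [ 0.53125794 -0.71465564 -0.11806452]
```

View pics/w4.png

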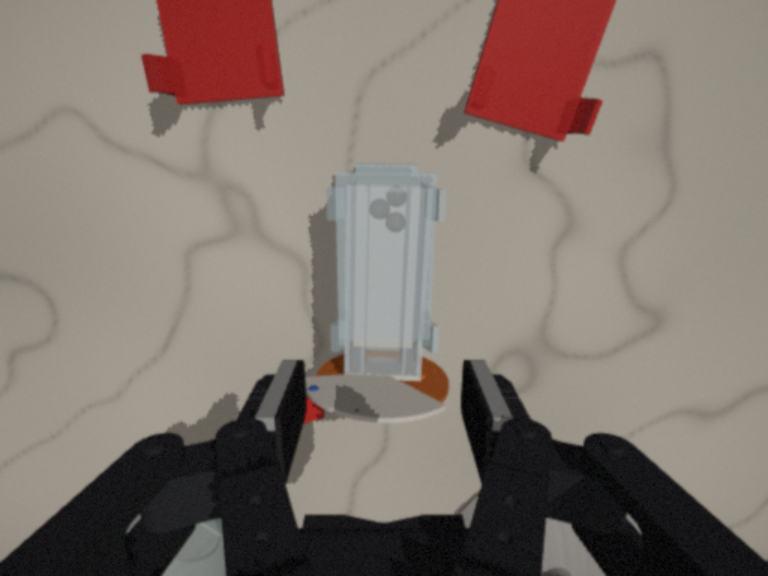

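The jar is still home and central between the fingers (jar middle at x≈384, fingers at 382), with the tab at the large dot. I descend and grip.

>>> play_rows:
  increments: "100 2 -3 -20 0 0 0;100 0 0 -40 0 0 0;100 0 0 -40 0 0 0;100 0 0 -30 0 0 0;100 0 0 -20 0 0 0;100 0 0 -10 0 0 0;100 0 0 0 0 0 0"
  squeeze: 60

```text
t: 6.8
eef_pos: [0.4959, 0.2305, 0.0182]
eef_rot: [-0.0, 0.501, 0.865, -0.0]
wrist_force: [-0.2, -0.1, 0.2]
opening: 1.0
grasp_force: 0.0
```

>>> play_rows:
  increments: "40 0 0 0 0 0 0;40 0 0 0 0 0 0;40 0 0 0 0 0 0;40 0 0 0 0 0 0;40 0 0 0 0 0 0;40 0 0 0 0 0 0"
  squeeze: 60

```text
t: 7.55
eef_pos: [0.4963, 0.2313, 0.0192]
eef_rot: [0.0, 0.501, 0.865, 0.001]
wrist_force: [-0.8, 0.8, 11.1]
opening: 0.581
grasp_force: 61.7
```

>>> play_rows:
  increments: "40 0 0 5 0 0 0;40 0 0 10 0 0 0;40 0 0 20 0 0 0;40 0 0 25 0 0 0;40 0 0 25 0 0 0;40 0 0 0 0 0 0"

```text
t: 8.3
eef_pos: [0.4962, 0.2313, 0.105]
eef_rot: [0.001, 0.501, 0.865, 0.001]
wrist_force: [0.9, 0.9, -2.6]
opening: 0.579
grasp_force: 67.7
```

```bash
python3 - <<'E'
from h import *
s=robot.read_state();print(s["t"],s["eef_pos"],s["eef_rot"],s["wrist_force"],s["moment"],s["grasp_force"],s["joint_pos"].round(2) if hasattr(s["joint_pos"],"round") else s["joint_pos"])
im=robot.capture("wrist");cv2.imwrite("pics/w5.png",cv2.resize(im,(768,576)))
E
```

```text
8.3 [0.49624639 0.23129441 0.10496832] [5.93036303e-04 5.01175453e-01 8.65345000e-01 9.18729656e-04] [ 0.92312404  0.88852161 -2.58578142] [0.02894708 0.05209225 0.02887544] 67.65026986598969 [-0.54  0.85  0.09  1.73 -0.12  0.57  0.14]
```

View pics/w5.png

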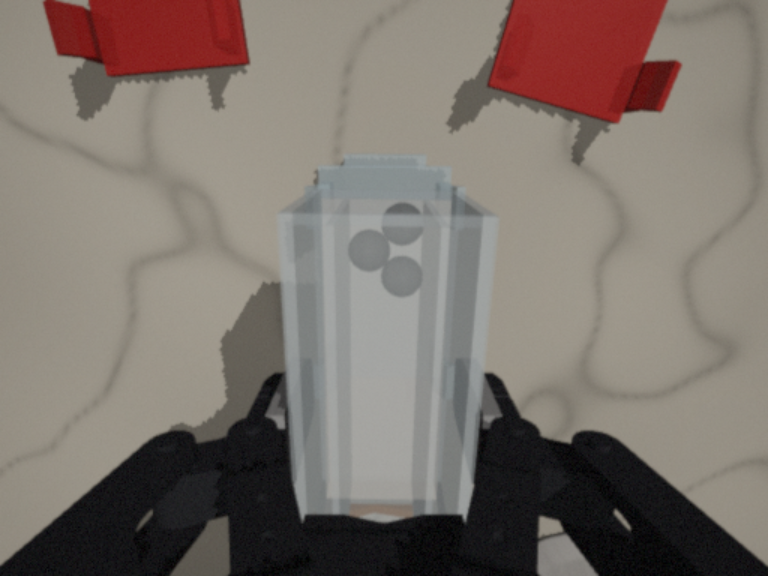

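Jar held, balls still at the back around (385,250). I carry it gently to the bowl, yawing so the lid faces -y.

>>> play_rows:
  increments: "40 -3.2 -5 0 0 0 -0.05;40 -3.2 -12 0 0 0 -0.05;40 -3.2 -20 0 0 0 -0.05;40 -3.2 -25 0 0 0 -0.05;40 -3.2 -27 0 0 0 -0.05;40 -3.2 -27 0 0 0 -0.05;40 -3.2 -25 0 0 0 -0.05;40 -3.2 -22 0 0 0 -0.05;40 -3.2 -18 0 0 0 -0.05;40 -3.2 -14 0 0 0 -0.05"

```text
t: 9.6
eef_pos: [0.4634, 0.035, 0.1032]
eef_rot: [-0.0, 0.701, 0.713, -0.0]
wrist_force: [0.2, 0.0, -3.3]
opening: 0.578
grasp_force: 67.4
```

>>> play_rows:
  increments: "40 0 -10 0 0 0 -0.017;40 0 -7 -2 0 0 0;40 0 -4 -4 0 0 0;40 0 -3 -4 0 0 0;40 0 0 -4 0 0 0;40 0 0 0 0 0 0"

```text
t: 10.35
eef_pos: [0.4637, 0.0123, 0.0889]
eef_rot: [-0.0, 0.706, 0.709, -0.0]
wrist_force: [-0.5, 0.2, -3.1]
opening: 0.578
grasp_force: 67.6
```

```bash
python3 - <<'E'
from h import *
s=robot.read_state();print(s["t"],s["eef_pos"],s["eef_rot"],s["wrist_force"],np.round(s["joint_pos"],2))
im=robot.capture("top");im2=robot.capture("scene")
cv2.imwrite("pics/t6.png",np.hstack([cv2.resize(im[160:300,190:330],(400,400)),cv2.resize(im2[90:230,180:320],(400,400))]))
E
```

```text
10.35 [0.46369675 0.01234952 0.08894897] [-2.50396396e-04  7.05576526e-01  7.08633668e-01 -1.69262349e-04] [-0.46912812  0.21297855 -3.11526396] [-0.15  0.81  0.1   2.03 -0.24  0.31  0.15]
```

View pics/t6.png

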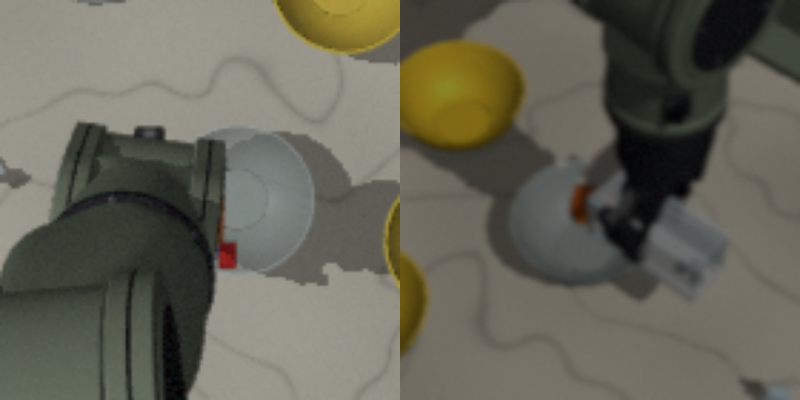

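The outlet is over the bowl's mouth and the jar is clear of the rim. I tilt slowly about the outlet.

>>> play_rows:
  increments: "40 0 -0.1 3.2 0.05 0 0;40 0 -0.3 3.2 0.05 0 0;40 0 -0.4 3.2 0.05 0 0;40 0 -0.6 3.2 0.05 0 0;40 0 -0.8 3.2 0.05 0 0;40 0 -1 3.1 0.05 0 0;40 0 -1.1 3.1 0.05 0 0;40 0 0 0 0 0 0"

```text
t: 11.45
eef_pos: [0.4639, 0.0069, 0.1114]
eef_rot: [-0.123, 0.696, 0.697, 0.123]
wrist_force: [0.0, 0.2, -4.3]
opening: 0.581
grasp_force: 67.5
```

```bash
python3 - <<'E'
from h import *
s=robot.read_state();print(s["t"],s["eef_pos"],s["eef_rot"],s["wrist_force"],np.round(s["joint_pos"],2), 2*np.degrees(np.arcsin(np.hypot(s["eef_rot"][0],s["eef_rot"][3]))))
E
```

```text
11.45 [0.46389697 0.00685262 0.11139729] [-0.12267122  0.69563484  0.69701556  0.12334203] [ 0.03457233  0.21187076 -4.26561226] [ 0.32  0.81 -0.31  1.99 -0.31  0.42  0.39] 20.036085074753252
```

>>> play_rows:
  increments: "40 0 -1.2 2 0.05 0 0;40 0 -1.3 2 0.05 0 0;40 0 -1.5 2 0.05 0 0;40 0 -1.6 1.8 0.05 0 0;40 0 -1.8 1.7 0.05 0 0;40 0 -1.9 1.6 0.05 0 0;40 0 -2 1.5 0.05 0 0;40 0 -2.2 1.4 0.05 0 0;40 0 -2.3 1.3 0.05 0 0;40 0 0 0 0 0 0"

```text
t: 12.7
eef_pos: [0.4637, -0.0085, 0.1262]
eef_rot: [-0.275, 0.65, 0.652, 0.276]
wrist_force: [-0.4, 0.7, -2.2]
opening: 0.576
grasp_force: 67.6
```

```bash
python3 - <<'E'
from h import *
s=robot.read_state();print(s["t"],s["eef_pos"],s["eef_rot"],s["wrist_force"],np.round(s["joint_pos"],2), 2*np.degrees(np.arcsin(np.hypot(s["eef_rot"][0],s["eef_rot"][3]))))
im=robot.capture("top");im2=robot.capture("scene")
cv2.imwrite("pics/t7.png",np.hstack([cv2.resize(im[170:290,210:330],(400,400),interpolation=2),cv2.resize(im2[100:220,180:300],(400,400),interpolation=2)]))
E
```

```text
12.7 [ 0.46373137 -0.00853073  0.12618298] [-0.27526594  0.65040006  0.65194546  0.27599916] [-0.44148157  0.70580654 -2.15539924] [ 0.72  1.02 -0.62  1.85 -0.39  0.67  0.64] 45.88456319008046
```

View pics/t7.png

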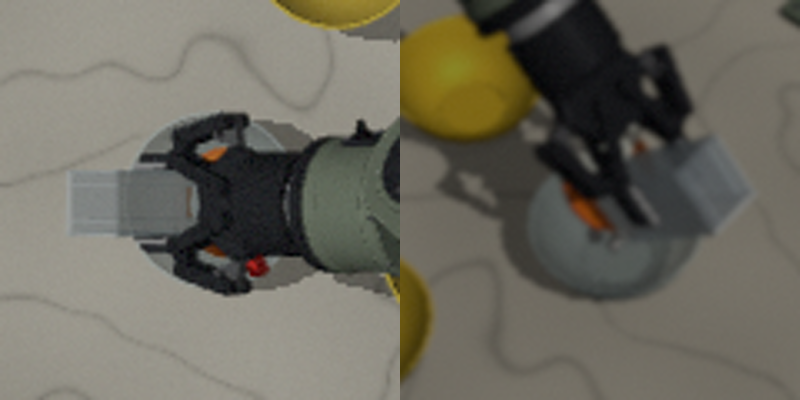

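At the large opening and 46° tilt the jar's back end is empty, and steel glints show in the bowl near (605,240) in the crop. I shake to get any that stick. My ten pictures are used up, so from here I check by numbers.

>>> play_rows:
  increments: "40 0 8 8 0 0 0;40 0 -8 -8 0 0 0;40 0 8 8 0 0 0;40 0 -8 -8 0 0 0;40 5 0 0 0 0 0;40 -10 0 0 0 0 0;40 10 0 0 0 0 0;40 -5 0 0 0 0 0;40 0 0 0 0 0 0;40 0 0 0 0 0 0"

```text
t: 14.05
eef_pos: [0.4637, -0.008, 0.1268]
eef_rot: [-0.275, 0.65, 0.653, 0.276]
wrist_force: [-0.2, 0.4, -2.7]
opening: 0.575
grasp_force: 67.6
```

```bash
python3 - <<'E'
from h import *
s=robot.read_state();print(s["t"],s["eef_pos"],s["wrist_force"])
im=robot.capture("wrist");cv2.imwrite("pics/w8.png",im)
old=cv2.resize(cv2.imread("pics/w5.png"),(512,384))
# interior chute in w5: cols 225-285, rows 140-335 ; grid of gray means
for a in(old,im):
    g=cv2.cvtColor(a,cv2.COLOR_BGR2GRAY);print(cv2.resize(g[130:340,215:295],(8,14),interpolation=cv2.INTER_AREA))
E
```

```text
14.05 [ 0.46369943 -0.00803305  0.12678259] [-0.17875781  0.42296967 -2.73559398]
[[149 143 151 151 135 124 136 141]
 [159 152 151 148 136 137 140 146]
 [160 145 129 129 138 145 154 147]
 [160 152 153 148 128 130 134 148]
 [159 152 164 164 151 145 147 150]
 [159 151 164 164 164 164 151 152]
 [158 151 164 164 164 164 150 152]
 [156 151 163 164 163 164 148 151]
 [156 151 164 164 164 164 146 150]
 [156 150 164 164 164 164 145 152]
 [155 150 164 164 164 164 144 151]
 [154 150 163 163 163 163 142 149]
 [151 149 161 161 161 160 141 145]
 [140 136 142 143 143 142 129 134]]
[[143 140 143 143 143 142 139 144]
 [124 115 126 126 126 125 120 115]
 [121 115 126 126 126 126 120 113]
 [121 115 125 126 125 125 119 114]
 [120 114 125 125 125 125 117 115]
 [120 114 125 125 125 125 116 115]
 [120 114 125 125 125 124 115 116]
 [119 113 124 124 124 124 114 116]
 [119 113 124 125 125 124 113 116]
 [118 112 122 122 122 123 111 115]
 [115 111 121 121 121 121 109 113]
 [115 111 122 122 122 121 109 112]
 [114 111 121 122 121 120 108 112]
 [108 104 111 112 112 111 102 109]]
```

>>> play_rows:
  increments: "40 0 3.6 -3 -0.08 0 0;40 0 3.2 -3.2 -0.08 0 0;40 0 2.9 -3.4 -0.08 0 0;40 0 2.5 -3.6 -0.08 0 0;40 0 2.2 -3.8 -0.08 0 0;40 0 1.9 -3.9 -0.08 0 0;40 0 1.5 -4.1 -0.08 0 0;40 0 1.2 -4.1 -0.08 0 0;40 0 0.7 -4.2 -0.08 0 0;40 0 0.4 -4.2 -0.08 0 0"

```text
t: 15.35
eef_pos: [0.4638, 0.0125, 0.0893]
eef_rot: [0.001, 0.706, 0.709, -0.001]
wrist_force: [-0.1, -0.2, -4.3]
opening: 0.578
grasp_force: 67.5
```

>>> play_rows:
  increments: "40 0 0 0 0 0 0;40 0 0 0 0 0 0;40 0 0 0 0 0 0;40 0 0 0 0 0 0"

```text
t: 15.85
eef_pos: [0.4638, 0.0115, 0.0894]
eef_rot: [-0.0, 0.706, 0.708, 0.0]
wrist_force: [0.2, 0.7, -3.3]
opening: 0.578
grasp_force: 67.4
```

```bash
python3 - <<'E'
from h import *
s=robot.read_state();print(s["t"],s["eef_pos"],s["eef_rot"],s["wrist_force"])
im=robot.capture("wrist");cv2.imwrite("pics/w9.png",im)
g=cv2.cvtColor(im,cv2.COLOR_BGR2GRAY);print(cv2.resize(g[130:340,215:295],(8,14),interpolation=cv2.INTER_AREA))
E
```

```text
15.85 [0.46384403 0.01146931 0.0893536 ] [-2.41811470e-04  7.06225331e-01  7.07987053e-01  2.36371432e-04] [ 0.19216815  0.69233904 -3.2692446 ]
[[149 140 149 149 149 148 143 142]
 [154 143 160 160 160 160 153 142]
 [155 144 161 161 161 161 152 142]
 [154 143 160 160 160 160 150 144]
 [153 143 159 159 159 159 148 145]
 [152 142 158 158 158 158 146 147]
 [152 141 157 157 157 157 145 148]
 [149 138 154 154 154 154 140 146]
 [147 138 155 156 156 155 139 145]
 [148 140 157 157 157 157 140 145]
 [147 140 157 157 157 157 138 144]
 [147 140 156 156 156 156 137 144]
 [144 139 155 155 155 154 136 140]
 [133 127 138 139 139 138 124 129]]
```

The jar is level and its chute shows no ball, so it's empty. I carry it back over the rest.

>>> play_rows:
  increments: "40 0 0 8 0 0 0;40 3 15 8 0 0 0.05;40 3 22 0 0 0 0.06;40 4 27 0 0 0 0.06;40 4 28 0 0 0 0.06;40 4 28 0 0 0 0.06;40 4 28 0 0 0 0.06;40 4 27 0 0 0 0.06;40 3.4 25 0 0 0 0.06;40 3 20 0 0 0 0.047"

```text
t: 17.15
eef_pos: [0.4959, 0.2343, 0.1059]
eef_rot: [-0.0, 0.499, 0.867, 0.0]
wrist_force: [0.1, -1.0, -3.0]
opening: 0.579
grasp_force: 67.7
```

>>> play_rows:
  increments: "40 0 0 0 0 0 0;40 0 0 0 0 0 0;40 0 0 0 0 0 0"

```text
t: 17.52
eef_pos: [0.4962, 0.2317, 0.1055]
eef_rot: [0.0, 0.501, 0.865, -0.0]
wrist_force: [-0.4, -0.9, -3.4]
opening: 0.577
grasp_force: 67.6
```

```bash
python3 - <<'E'
from h import *
s=robot.read_state();print(s["t"],s["eef_pos"],s["eef_rot"],s["wrist_force"])
print((np.array([.4963,.2313,.0192])-s["eef_pos"])*1e3)
r=R.from_quat(np.roll(s["eef_rot"],-1));r0=R.from_quat(np.roll([0,.5010,.8654,.0],-1));print("rot to go",(r0*r.inv()).as_rotvec())
a=cv2.imread("pics/top0.png").astype(int);im=robot.capture("top");cv2.imwrite("pics/t10.png",im)
d=np.abs(im.astype(int)-a).sum(2)[195:265,240:310]
m=(d>40).astype(np.uint8);n,l,st,ce=cv2.connectedComponentsWithStats(m)
for i in range(1,n):
  if st[i,4]>3:print(st[i],ce[i]+[240,195],im[195:265,240:310][l==i].mean(0).round())
E
```

```text
17.525 [0.49619386 0.23170106 0.10548129] [ 5.57351154e-05  5.01363231e-01  8.65236899e-01 -1.30779230e-04] [-0.36701871 -0.86622152 -3.356634  ]
[  0.10613955  -0.40106466 -86.2812909 ]
rot to go [ 2.82210834e-04 -3.45758671e-05  7.92140117e-04]
[   0    0   70   70 2893] [270.83788455 229.34047701] [123. 130. 130.]
[52 13  4  3  5] [293.4 208.8] [ 91.  98. 100.]
[19 16  2  4  4] [259.75 212.5 ] [105. 111. 108.]
[61 17  4  2  4] [302.5 212.5] [90. 96. 99.]
[19 34  6  7 13] [261.         232.53846154] [113. 116. 111.]
```

>>> play_rows:
  increments: "40 0 0 -25 0 0 0;40 0 0 -20 0 0 0;40 0 0 -15 0 0 0;40 0 0 -10 0 0 0;40 0 0 -8 0 0 0;40 0 0 -5 0 0 0;40 0 0 -2 0 0 0;40 0 0 0 0 0 0"

```text
t: 18.58
eef_pos: [0.4963, 0.2321, 0.0204]
eef_rot: [0.0, 0.501, 0.865, 0.0]
wrist_force: [0.4, -0.6, -2.8]
opening: 0.576
grasp_force: 67.7
```

>>> play_rows:
  increments: "40 0 -0.5 -1 0 0 0;40 0 0 -0.5 0 0 0;40 0 0 0 0 0 0"

```text
t: 18.95
eef_pos: [0.4963, 0.2319, 0.0195]
eef_rot: [0.0, 0.501, 0.865, 0.0]
wrist_force: [-3.1, 0.9, 11.4]
opening: 0.577
grasp_force: 69.3
```

>>> play_rows:
  increments: "70 0 0 0 0 0 0;100 0 0 0 0 0 0;100 0 0 0 0 0 0;100 0 0 0 0 0 0;100 0 0 0 0 0 0"

```text
t: 19.58
eef_pos: [0.4962, 0.2316, 0.0188]
eef_rot: [-0.0, 0.501, 0.865, -0.0]
wrist_force: [-0.4, -0.3, -0.1]
opening: 1.001
grasp_force: 0.0
```

>>> play_rows:
  increments: "100 0 0 10 0 0 0;100 0 0 30 0 0 0;100 0 0 40 0 0 0;100 0 0 40 0 0 0;100 0 0 40 0 0 0;100 -8 14 0 0 0 0;100 0 0 0 0 0 0"

```text
t: 20.45
eef_pos: [0.4873, 0.2467, 0.1786]
eef_rot: [-0.0, 0.5, 0.866, -0.0]
wrist_force: [0.1, 0.2, -1.0]
opening: 1.002
grasp_force: 0.0
```

```bash
python3 - <<'E'
from h import *
s=robot.read_state();print(s["t"],s["eef_pos"],s["eef_rot"],s["wrist_force"])
im=robot.capture("wrist");c=robot.calibration("wrist");np.savez("w11.npz",**c);cv2.imwrite("pics/w11.png",im)
X=np.array([-.494,.8695,0]);Y=np.array([-.8695,-.494,0]);O=np.array([.4946,.234,.005])
# rectify plane z=.061 before (w4) and after into jar coords (2px/mm) and compare shift
def rect(im,c):
    src=[];dst=[]
    for x,y in((-60,-40),(-60,40),(70,40),(70,-40)):
        src.append(proj(c,O+1e-3*(x*X+y*Y+np.array([0,0,56]))));dst.append(((y+45)*2,(75-x)*2))
    return cv2.warpPerspective(im,cv2.getPerspectiveTransform(np.float32(src),np.float32(dst)),(180,280))
a=rect(cv2.resize(cv2.imread("pics/w4.png"),(512,384)),dict(np.load("w4.npz")));b=rect(im,c)
g=[cv2.GaussianBlur(cv2.cvtColor(i,6),(5,5),0)[8:230,15:165].astype(np.float32) for i in(a,b)]
for n,sl in(("all",np.s_[:]),("front",np.s_[110:]),("back",np.s_[:110])):
    print(n,"shift mm",[round(v/2,2) for v in cv2.phaseCorrelate(g[0][sl],g[1][sl])[0]])
# edges: mean gradient profile columns at back and front
for n,gg in zip("ab",g):
  for r in((40,80),(150,200)):
    p=np.abs(np.diff(gg[r[0]:r[1]].mean(0)));k=np.argsort(p)[::-1][:12];print(n,r,sorted(((k+15)/2-45).tolist()))
E
```

```text
20.45 [0.48730382 0.2467153  0.17860258] [-4.01208618e-04  5.00289563e-01  8.65858067e-01 -2.87354161e-05] [ 0.12557812  0.23521517 -0.97661912]
all shift mm [0.14, 0.04]
front shift mm [-0.0, -0.03]
back shift mm [0.23, -0.13]
a (40, 80) [-31.0, -30.5, -28.5, -24.0, -23.5, -20.0, -19.5, -19.0, -14.0, 28.5, 29.0, 29.5]
a (150, 200) [-22.0, -18.5, -18.0, -17.5, -12.5, -9.5, 28.0, 28.5, 29.0, 29.5, 30.0, 30.5]
b (40, 80) [-31.0, -30.5, -22.5, -19.0, -18.5, -18.0, -13.0, -10.5, 28.0, 28.5, 29.0, 29.5]
b (150, 200) [-21.5, -18.5, -18.0, -17.5, -12.5, -12.0, -10.0, 28.0, 28.5, 29.0, 29.5, 30.0]
```

The jar is home, within 0.3 mm of its first place. I check the bowl from above.

>>> play_rows:
  increments: "100 2 -38 8 0 0 0;100 2 -39 8 0 0 0;100 2 -39 8 0 0 0;100 2 -39 8 0 0 0;100 2 -39 8 0 0 0;100 2 -39 8 0 0 0;100 2 -39 8 0 0 0;100 2 -39 8 0 0 0;100 0 -39 8 0 0 0;100 0 -38 8 0 0 0"

```text
t: 21.75
eef_pos: [0.5037, -0.1441, 0.2582]
eef_rot: [-0.001, 0.501, 0.865, -0.0]
wrist_force: [0.4, 0.7, -0.0]
opening: 1.001
grasp_force: 0.0
```

```bash
python3 - <<'E'
from h import *
s=robot.read_state();print(s["t"],s["eef_pos"])
c=robot.calibration("wrist");im=robot.capture("wrist");cv2.imwrite("pics/w12.png",im)
u=proj(c,[.464,-.073,.012]).round().astype(int);sc=298/(c["world_from_camera"][2,3]-.012);print(u,"ball r px",.007*sc)
h=int(.06*sc);x0,y0=u-h;g=cv2.cvtColor(im,6)[max(y0,0):y0+2*h,x0:x0+2*h]
big=cv2.resize(g,None,fx=4,fy=4,interpolation=2)
k=cv2.HoughCircles(cv2.medianBlur(big,5),cv2.HOUGH_GRADIENT,1.5,30,param1=60,param2=18,minRadius=int(3*.007*sc),maxRadius=int(5.3*.007*sc))
for x,y,r in (k[0][:8] if k is not None else []):
    p=(x/4+x0,y/4+max(y0,0));print(np.round(cast(c,p,.012),3),round(r/4,1),big[int(y),int(x)],np.std(big[int(y)-12:int(y)+12,int(x)-12:int(x)+12]).round(1))
print(cv2.resize(g,(32,32),interpolation=cv2.INTER_AREA))
E
```

```text
21.75 [ 0.5036641  -0.14414302  0.25816499]
[257  94] ball r px 5.35031156360211
[ 0.466 -0.095  0.012] 6.0 142 14.5
[ 0.45  -0.083  0.012] 5.5 134 16.8
[ 0.463 -0.077  0.012] 5.3 126 19.8
[[125 124 124 ... 109 109 109]
 [125 126 126 ... 111 110 110]
 [127 128 129 ... 114 111 110]
 ...
 [131 131 132 ... 137 136 133]
 [132 131 132 ... 138 136 134]
 [137 133 131 ... 137 135 136]]
```

Exactly three ball-sized circles lie in the bowl, 15 to 20 mm apart. I hand the job in.

```bash
python3 -c "
from workcell import robot
print(robot.finish_job())"
```

```text
the job is handed in; nothing more can be done
None
```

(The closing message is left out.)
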